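Load a pipe sleeve into the tacking fixture

TASK

Load the steel pipe sleeve that lies at the low end of the tacking fixture: with the fingertips, roll it up the sloped gutter and over the yellow spring catch to the end stop, so that the catch springs up behind it and keeps it from rolling back. When it rests there untouched, push the black knob fully home so that the mandrel enters the sleeve's bore. Only push: do not grip, lift or ram the sleeve or the knob, and leave the things lying around the fixture alone.

Things in the scene. Friction and masses are not known exactly. Their poses are not given: they have to be found in the camera images.
- gutter: Fixed steel gutter on the blue fixture, climbing at 9 degrees; placed and turned anew each time. Origin: centre of its floor at the FOOT of the slope, 18 mm above the bench. x points up the slope along the floor, y across it to the left (looking uphill, towards the black knob), z square off the floor. Floor 63 mm wide, side walls 12 mm high; no part of the fixture is over 52 mm off the floor.
- lead_in (a point): Centre of the LEVEL lead-in floor before the foot of the slope, at the height of the gutter's origin, in line with the gutter, as wide and with the same walls. It runs from the foot (57 mm uphill of this point) back to a low lip (56 mm downhill, its top 8 mm above this floor).
- stop_face (a point): Face of the round stop screw head on the blue stop plate at the top of the gutter; it looks downhill, gutter x = 187.5 mm, 25 mm off the floor. A sleeve that touches it has its centre at gutter x = 162.5 mm, z = 25 mm. The stop plate reaches 42 mm off the floor.
- catch_nose (a point): Where the top of the catch's nose stands when up: gutter x = 136 mm, 10 mm off the floor, on the centre line (fixed point). The catch's yellow ramp begins at gutter x = 110 mm. A sleeve that rests back on the raised nose has its centre at gutter x = 157 mm.
- sleeve: The sleeve to load: a dull grey steel tube with bright ground ends, outside diameter 50 mm, bore 40 mm, length 60 mm, about 0.33 kg. It lies across the level lead-in and rolls along the gutter (smooth oiled steel, friction about 0.25; it rolls back down the slope when let go). Origin at its centre (25 mm above the floor it lies on); y is its axis. The frame turns as it rolls.
- catch (a joint): Spring catch in the gutter floor (yellow ramp 20 mm wide, dark round nose), in rad: 0 = nose up, positive = pressed down. A sleeve pushed uphill over it presses it under the floor (about 0.4) with some 2 N; it springs up when the sleeve has come to about 4 mm from the stop and then does not yield to the sleeve rolling back. Its red-gripped release lever outside the right wall is not needed.
- mandrel (a joint): Travel of the mandrel (bright steel pin, diameter 35 mm, cone nose) in m: near 0 = drawn back, its nose outside the gutter; 0.048 = fully home, its nose about 39 mm deep in the sleeve's bore, the knob against the housing. It slides along the gutter's -y with about 3 N of friction and stays where it is left.
- knob_face (a point): Centre of the flat outer face of the mandrel's round black knob (diameter 44 mm, 16 mm thick), on the left of the gutter; the face looks to the gutter's +y and is pushed along the gutter's -y, level. It moves with the mandrel. The space in front of the face and above it is free. The mandrel's blue housing (diameter 46 mm) stands between knob and gutter.
- spare_sleeve: Bystander: an identical sleeve that stands on end on the bench, right of the gutter; leave it alone. Origin at the centre of its underside.
- magnet: Bystander: red triangular welding magnet, 85 x 100 x 16 mm, flat on the bench right of the lead-in; leave it alone.
- pliers: Bystander: combination pliers with red grips, 174 x 42 x 13 mm, flat on the bench left of the gutter; leave them alone.
- paste_tin: Bystander: round green and white paste tin, diameter 66 mm, 26 mm high, on the bench right of the gutter; leave it alone.

How it is judged:
By the outcome, as a careful person would: the job done as asked, in the order asked, and still so for the second after the job is handed in, with the robot touching nothing.
It also fails if it takes over 56 s, if anything falls off the work surface, if the arm or the gripper's body presses on something with over 40 N, if the wrist force passes 120 N, or if a joint passes its speed limit or range.

ROBOT

A 6-joint arm with a two-finger parallel gripper is mounted at the origin on a cart in front of the work surface, level with it; the furniture and walls round the work are solid. World frame = base frame: x ahead of the robot, y to its left, z up, the work surface at z = 0. Lengths are in mm, angles in rad, forces in N, time in s.
With the tool pointing down it reaches from about 350 to 975 mm from the base axis. Payload 7.1 kg.
Tool frame: the origin (TCP) lies midway between the tips of the shut fingers; the grasp point (between the pads) lies 19 mm behind it (ctrl.grip_depth is the distance from the TCP to the grasp point, in mm); z points along the fingers, y is the line along which they close (so a half turn about z gives the same grasp; the last joint's range is limited). The gripper opens to 88 mm and grips with 3 to 60 N. Pads are 20 mm wide; open, the fingers measure 115 mm over their backs; the gripper's body (75 mm by 178 mm) begins 61 mm behind the grasp point.
Start: joints at [1.182, 0.423, 1.63, -0, 1.089, -0.019], TCP at [225.861, 582.745, 222.675] pointing down, gripper open.
Joint ranges: [-3, 3], [-0.9, 2.11], [0.09, 2.58], [-1.31, 4.45], [0.11, 2.69], [-2.54, 2.54]. Speed limits (rad/s): [2.39, 2.39, 3.01, 3.14, 3.14, 3.14].

INTERFACE

Orientations are given as a rotation vector (axis times angle).
In Python, from workcell import ctrl, cams gives the robot as it stands.
- The arm moves only by the tool move_arm, never from a script. Its argument "steps" is a list of rows, each a list of 3 entries, a list of its own where there are three numbers: the shift along the tool's x, y, z in units of 25 mm (1.0 is 25 mm), then the turn about the tool's z in units of 5 degrees (1.0 is 5 degrees), then the closure, from 0 (fully open) to 1 (shut). A call has 1 to 20 rows; each row shifts and turns the commanded pose from where the row before left it, along the tool's axes as they then stand; what a row does not reach is not made up. A row lasts 1/12 s, in which the tool goes at most 41.7 mm and 7.16 degrees, less where a joint would pass 70% of its speed; a pose out of reach is approached as far as the arm can. A call is refused whole if a number of a shift passes 1 or a number of a turn 1, either way. A call with a gripper value outside its range is refused whole. The fingers move at their own pace and stop on an object; the grip force is fixed at half the most. Time passes only in rows, so rows that do not move let the fingers close. It gives the time, the measured TCP pose, the force, the opening and the grip force at its end, in the units of the state.
- ctrl.get_obs(): the state, without advancing time (a new reading comes with each control period).
- cams.get_image(name): name is "side" or "top"; returns a dict with "image" (480x640x3 uint8, red, green, blue), "camera_matrix" (3x3 intrinsics, pixels), "k1" (the pictures are not rectified: a ray, as slopes to the right and down, at radius r is drawn at 1 + k1 r^2 times it, then the intrinsics apply), "xyz" and "rotation" of the camera in the world. Camera axes: x right, y down, z forward; pixel columns grow to the right and rows downward; lengths in mm; the calibration is good to about 2 mm. A picture is of the moment at which its call begins. There is no depth.
- ctrl.close_job(): hands the job in; it is judged then, once.
Trained networks look in the newest picture that a camera, given by its name, has taken for a name from the list of things; names that differ only in an ending like _2 or _b are one class to them, and where a whole thing is asked for, a point or a joint stands for the part that bears it (a point fixed in the world has none). Each returns a list of dicts, best first, with "p" (0 to 1); they miss things now and then, are a little off and sometimes report something else, mostly with a low value. They report only what shows in the picture. A call takes as long as a camera call.
- cams.boxes_of(camera, thing): "rect" ([centre column, centre row, width, height] in pixels, round what is visible of it).
- cams.cut_out(camera, thing): "pixels" (480x640 bool, what is visible of it) and "rect" ([centre column, centre row, width, height] in pixels, round what is visible of it).
The state is a dict: "t": time; "qpos": joint angles; "qvel": joint speeds; "joint_torque": joint torques, N m; "ee_pos": TCP position; "orientation": TCP orientation; "ft_force": force on the tool from outside, world axes, zero at the start; "moment": the same for the moment, N m; "width": finger opening in mm; "grasp_force": force on a finger pad.
Only numpy, scipy, OpenCV 4.12 (cv2) and the standard library are available. Lean on these libraries where they do the work, as an engineer would, in place of code of your own. Each camera call takes 0.05 s, during which the arm holds its last target. There are 200 camera calls.

## Working session

There is one attempt and no reset: what is moved stays moved. The work goes in short steps, Python scripts to look and compute and a tool call to move; the robot and the scene stay as the last step left them, time stands still between calls to the robot, and variables do not carry over. Pictures are saved under pics/ and viewed, at most 10 in all, crops included, and the job is handed in when it is done.

Besides the shell and the picture viewer there is one more tool, called as name(argument=value, ...), one argument or row to a line, values as JSON. move_arm: Moves the arm, as the interface text tells. Its arguments: {"type":"object","properties":{"steps":{"type":"array"}},"required":["steps"]}

```bash
mkdir -p pics
cat > h.py <<'E'
import numpy as np,cv2
from scipy.spatial.transform import Rotation as R
from workcell import ctrl,cams
def proj(c,P):
    P=np.atleast_2d(P); q=(P-np.array(c["xyz"]))@np.array(c["rotation"])
    s=q[:,:2]/q[:,2:]; s=s*(1+c["k1"]*(s**2).sum(1,keepdims=True))
    K=np.array(c["camera_matrix"]); return s@K[:2,:2].T+K[:2,2]
def ray(c,uv):
    K=np.array(c["camera_matrix"]); d=np.linalg.solve(K,[*uv,1])[:2]; s=d.copy()
    for _ in range(20): s=d/(1+c["k1"]*(s@s))
    return np.array(c["rotation"])@np.array([*s,1])
def atz(c,uv,z):
    r=ray(c,uv); o=np.array(c["xyz"]); return o+r*(z-o[2])/r[2]
E
python3 - <<'E'
from h import *
o=ctrl.get_obs(); print(o["t"],o["ee_pos"],o["orientation"],R.from_rotvec(o["orientation"]).as_matrix().round(2),o["width"])
for n in("side","top"):
    c=cams.get_image(n); cv2.imwrite(f"pics/{n}0.png",c["image"][:,:,::-1]); print(n,np.round(c["xyz"]),np.round(c["rotation"],2).tolist(),c["k1"],np.array(c["camera_matrix"]).tolist())
    for t in("sleeve","knob_face","gutter","catch","spare_sleeve","pliers","magnet","stop_face","paste_tin"):
        try: b=cams.boxes_of(n,t)
        except Exception as e: print(t,e); continue
        print(t,[(round(x["p"],2),np.round(x["rect"]).tolist()) for x in b[:3]])
E
```

```text
0.0 [225.64067194 582.24459688 221.91588321] [-5.77501786e-01 -3.08775585e+00  2.38605563e-03] [[-0.93  0.36 -0.  ]
 [ 0.36  0.93 -0.  ]
 [ 0.   -0.   -1.  ]] 87.70535511070072
side [1223. -142.  659.] [-1.59, -1.78, 0.86] 0.04079570531184726 [[596.1154327895116, 0.0, 317.75617918818904], [0.0, 596.1154327895116, 242.8238203342242], [0.0, 0.0, 1.0]]
sleeve [(0.94, [310.0, 224.0, 42.0, 36.0])]
knob_face [(0.66, [309.0, 225.0, 41.0, 36.0]), (0.62, [426.0, 248.0, 32.0, 33.0])]
gutter [(0.84, [373.0, 272.0, 142.0, 77.0])]
catch [(0.83, [348.0, 285.0, 42.0, 30.0])]
spare_sleeve []
pliers [(0.56, [376.0, 226.0, 59.0, 40.0]), (0.47, [262.0, 314.0, 47.0, 37.0])]
magnet []
stop_face [(0.9, [372.0, 273.0, 144.0, 79.0]), (0.26, [262.0, 313.0, 47.0, 35.0])]
paste_tin [(0.98, [262.0, 315.0, 49.0, 34.0])]
top [ 298. -213.  891.] [-2.05, 2.13, -0.28] 0.025990647934106506 [[500.7143451283051, 0.0, 323.7084627932445], [0.0, 500.7143451283051, 244.74085897804483], [0.0, 0.0, 1.0]]
sleeve [(0.57, [336.0, 320.0, 44.0, 43.0])]
knob_face [(0.98, [221.0, 278.0, 37.0, 42.0])]
gutter [(0.72, [271.0, 261.0, 141.0, 113.0])]
catch [(0.87, [291.0, 240.0, 33.0, 46.0])]
spare_sleeve [(0.67, [379.0, 260.0, 33.0, 36.0]), (0.25, [292.0, 239.0, 35.0, 47.0])]
pliers [(0.88, [262.0, 355.0, 84.0, 63.0]), (0.71, [220.0, 276.0, 38.0, 37.0]), (0.37, [269.0, 263.0, 143.0, 113.0])]
magnet [(0.84, [432.0, 309.0, 56.0, 54.0])]
stop_face [(0.84, [268.0, 264.0, 139.0, 115.0])]
paste_tin [(0.93, [359.0, 216.0, 33.0, 37.0])]
```

View pics/top0.png

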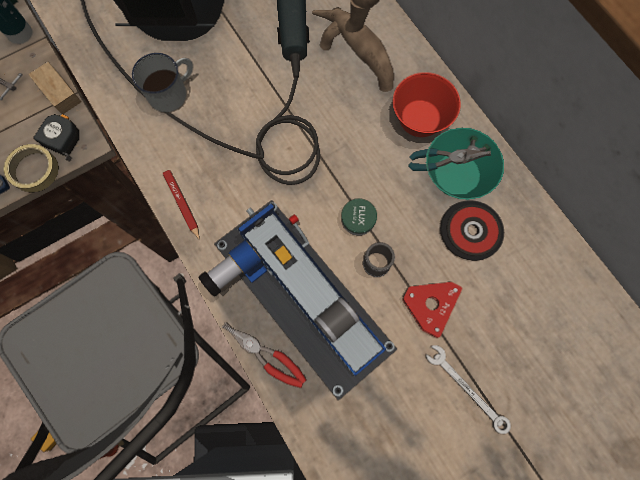

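View pics/side0.png

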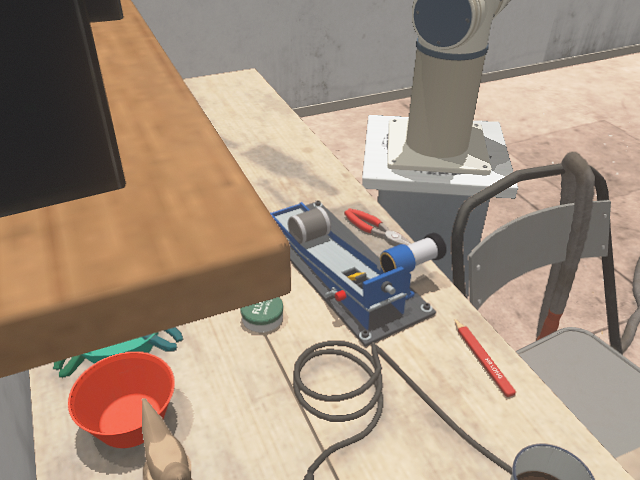

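The top view shows the sleeve near (336,320), the catch near (284,250), the stop at about (258,217) and the knob at (210,283). The side view agrees: sleeve (310,224), knob (435,246). Camera rotations are rotation vectors, so I'll fix the helper and then crop in for the fit.

```bash
sed -i 's/np.array(c\["rotation"\])/R.from_rotvec(c["rotation"]).as_matrix()/' h.py
python3 - <<'E'
from h import *
c=cv2.imread("pics/top0.png")[195:405,185:405]; cv2.imwrite("pics/tc.png",cv2.resize(c,None,fx=2.8,fy=2.8,interpolation=cv2.INTER_CUBIC))
c=cv2.imread("pics/side0.png")[190:350,255:455]; cv2.imwrite("pics/sc.png",cv2.resize(c,None,fx=3.6,fy=3.6,interpolation=cv2.INTER_CUBIC))
t=cams.get_image("top")
for n,uv,z in(("sleeve",(336,320),48),("catch",(281,243),40),("knob",(208,283),70),("tin",(359,216),26),("spare",(379,260),60),("magnet",(432,309),16)): print(n,atz(t,uv,z).round())
E
```

```text
sleeve [ 388. -240.   48.]
catch [ 527. -149.   40.]
knob [455. -30.  70.]
tin [ 576. -291.   26.]
spare [ 485. -317.   60.]
magnet [ 404. -409.   16.]
```

View pics/tc.png

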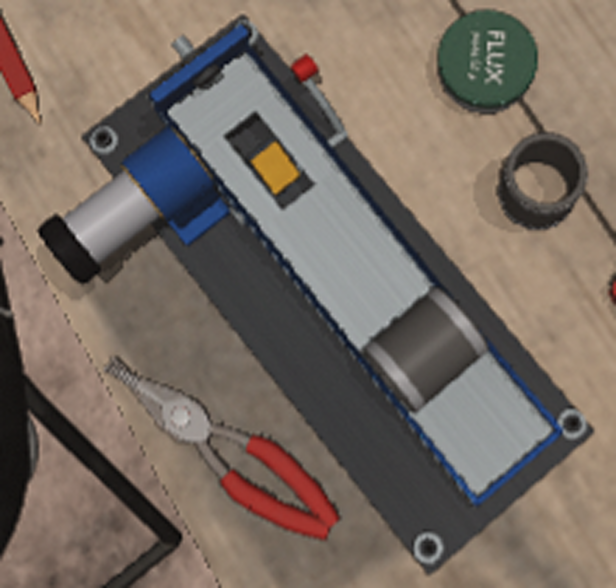

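View pics/sc.png

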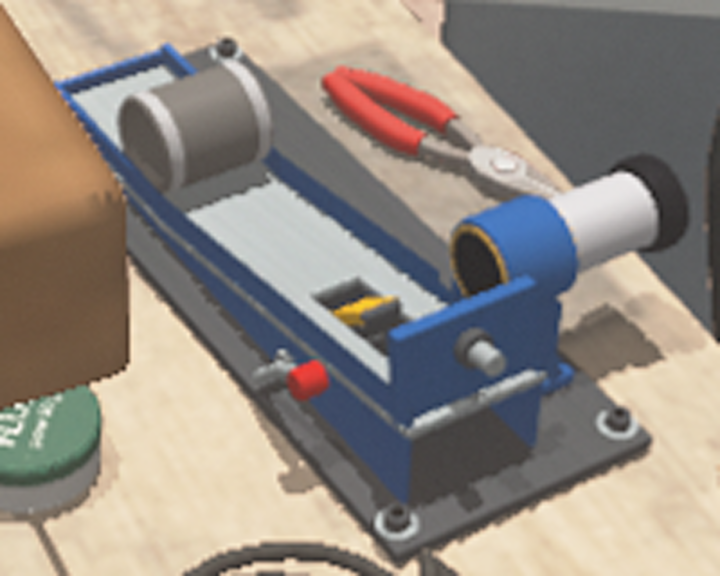

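The crops show the lip corners, the yellow ramp, the stop screw and the knob clearly. I'll fit the fixture pose to these.

```bash
cat >> h.py <<'E'
S=np.deg2rad(9)
def W(p,x,y,z,slope=True):
    a,b,t=p[:3]
    if slope: h=x*np.cos(S)-z*np.sin(S); v=x*np.sin(S)+z*np.cos(S)
    else: h,v=x,z
    return np.array([a+h*np.cos(t)-y*np.sin(t),b+h*np.sin(t)+y*np.cos(t),18+v])
E
python3 - <<'E'
from h import *
from scipy.optimize import least_squares
t=cams.get_image("top"); s=cams.get_image("side")
T=lambda u,v:(u/2.8+185-.3,v/2.8+195-.3); D=lambda u,v:(u/3.6+255-.3,v/3.6+190-.3)
# p: ox oy yaw, sleeve x, knob y
L=[("lipL t",t,T(478,502),lambda p:W(p,-115,33,8,0)),("lipR t",t,T(562,430),lambda p:W(p,-115,-33,8,0)),
("ramp t",t,T(287,187),lambda p:W(p,110,0,0)),("screw t",t,T(208,77),lambda p:W(p,184,0,32)),
("lipR s",s,D(60,87),lambda p:W(p,-115,-33,8,0)),("lipL s",s,D(168,47),lambda p:W(p,-115,33,8,0)),
("ramp s",s,D(348,312),lambda p:W(p,110,0,0)),
("sl endR s",s,D(152,145),lambda p:W(p,p[3],-30,25,0)),
("sl top t",t,T(430,347),lambda p:W(p,p[3],0,25,0)),
("knob s",s,D(657,205),lambda p:W(p,162.5,p[4]-8,25)),("knob t",t,T(68,250),lambda p:W(p,162.5,p[4]-8,25))]
f=lambda p:np.concatenate([proj(c,F(p))[0]-np.array(uv) for _,c,uv,F in L])
r=least_squares(f,[420,-220,.6,-40,130],x_scale=[100,100,.5,50,50],loss="soft_l1")
p=r.x; print(p.round(3)); 
for l,e in zip(L,f(p).reshape(-1,2)): print(l[0],e.round(1))
np.save("p.npy",p)
print("sleeve",W(p,p[3],0,25,0),"knob",W(p,162.5,p[4],25),"stop",W(p,187.5,0,25),"end",W(p,162.5,0,25),"foot",W(p,0,0,0))
ctl=[]
for n,c,sc,off in(("top",t,2.8,(185,195)),("side",s,3.6,(255,190))):
    im=cv2.imread("pics/tc.png" if n=="top" else "pics/sc.png")
    P=[W(p,x,y,0,x>0) for x in(-113,0,60,110,136,187)for y in(-31.5,31.5)]+[W(p,162.5,p[4]+0,25)]+[W(p,162.5,p[4]+22*np.cos(0)*0,25+k) for k in(-22,22)]+[W(p,p[3]+25*np.cos(a),y,25+25*np.sin(a),0) for a in np.arange(0,6.28,.4) for y in(-30,30)]
    for q in proj(c,np.array(P)): cv2.circle(im,tuple(int(v) for v in ((q-off+.3)*sc)),2,(0,0,255),-1)
    ctl.append(im)
h=max(i.shape[0] for i in ctl); o=np.hstack([cv2.copyMakeBorder(i,0,h-i.shape[0],0,0,0) for i in ctl]); cv2.imwrite("pics/ov.png",cv2.resize(o,(800,int(o.shape[0]*800/o.shape[1]))))
E
```

```text
[ 410.508 -225.165    0.655  -26.17   136.266]
lipL t [0.1 0.2]
lipR t [-0.3  0.1]
ramp t [-0.2 -1.3]
screw t [1.2 2.1]
lipR s [-1.6 -0.3]
lipL s [-0.5  0.6]
ramp s [ 1.5 -4.2]
sl endR s [-2.   0.6]
sl top t [-1.6  0.6]
knob s [-0.1  0.1]
knob t [-1.7 -1.8]
sleeve [ 389.75528147 -241.10851601   43.        ] knob [451.66430699 -21.70835012  68.11280908] stop [ 554.26241583 -114.72268825   72.02367071] end [ 534.68168709 -129.76596659   68.11280908] foot [ 410.508233   -225.16465456   18.        ]
```

View pics/ov.png

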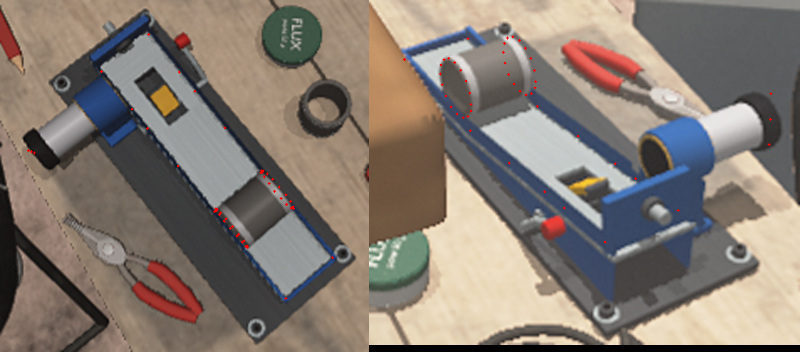

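The overlay fits to about 2–3 mm. The sleeve is at gutter x≈-26, and uphill points along world yaw 37.5°. I'm swinging the arm round high up, turning it so tool x points uphill.

move_arm(
  steps=[
    [[-1, 0, 0], 0.5, 0.3],
    [[-1, 0, 0], 0.5, 0.75],
    [[-1, 0, 0], 0.5, 0.75],
    [[-1, 0, 0], 0.5, 0.75],
    [[-1, 0, 0], 0.5, 0.75],
    [[-1, 0, 0], 0.5, 0.75],
    [[-1, 0, 0], 0.5, 0.75],
    [[-1, 0, 0], 0.5, 0.75],
    [[-1, 0, 0], 0.5, 0.75],
    [[-1, 0, 0], 0.5, 0.75],
    [[-1, 0, 0], 0.5, 0.75],
    [[-1, 0, 0], 0.5, 0.75],
    [[-1, 0, 0], 0.5, 0.75],
    [[-1, 0, 0], 0.5, 0.75],
    [[-1, 0, 0], 0.5, 0.75],
    [[-1, 0, 0], 0.5, 0.75],
    [[-1, 0, 0], 0.5, 0.75],
    [[-1, 0, 0], 0.5, 0.75],
    [[-1, 0, 0], 0.5, 0.75],
    [[-1, 0, 0], 0.5, 0.75],
  ],
)

```text
t: 2.82
ee_pos: [569.3, 239.6, 222.7]
orientation: [1.831, 2.553, 0.0]
ft_force: [-0.2, -0.0, -1.0]
width: 21.6
grasp_force: 0.0
```

move_arm(
  steps=[
    [[-1, 0, 0], 0.6, 0.75],
    [[-1, 0, 0], 0.6, 0.75],
    [[-1, 0, 0], 0.6, 0.75],
    [[-1, 0, 0], 0.6, 0.75],
    [[-1, 0, 0], 0.6, 0.75],
    [[-1, 0, 0], 0.6, 0.75],
    [[-1, 0, 0], 0.6, 0.75],
    [[-1, 0, 0], 0.6, 0.75],
    [[-1, 0, 0], 0.6, 0.75],
    [[-1, 0, 0], 0.6, 0.75],
    [[-1, 0, 0], 0.6, 0.75],
    [[-1, 0, 0], 0.6, 0.75],
    [[-1, 0, 0], 0.6, 0.75],
    [[-1, 0, 0], 0.6, 0.75],
    [[-1, 0, 0], 0.6, 0.75],
    [[-1, 0, 0], 0.6, 0.75],
    [[-1, 0, 0], 0.6, 0.75],
    [[-1, 0, 0], 0.6, 0.75],
    [[-1, 0, 0], 0.6, 0.75],
    [[0, 0, 0], 0.6, 0.75],
  ],
)

```text
t: 4.48
ee_pos: [501.7, -213.1, 222.7]
orientation: [2.864, 1.291, -0.002]
ft_force: [-0.2, 0.4, -0.2]
width: 22.0
grasp_force: 0.0
```

```bash
cat >> h.py <<'E'
def where():
    o=ctrl.get_obs(); p=np.load("p.npy"); M=R.from_rotvec(o["orientation"]).as_matrix()
    d=np.array(o["ee_pos"])-W(p,0,0,0); u=np.array([np.cos(p[2]),np.sin(p[2])]); l=np.array([-u[1],u[0]])
    print("t",round(o["t"],2),"pos",np.round(o["ee_pos"],1),"gutter h,y,v",(d[:2]@u).round(1),(d[:2]@l).round(1),d[2].round(1),"yawerr deg",np.rad2deg(np.arctan2(M[1,0],M[0,0])-p[2]).round(2),"w",round(o["width"],1),"F",np.round(o["ft_force"],1),"along u,l",(np.array(o["ft_force"])[:2]@u).round(1),(np.array(o["ft_force"])[:2]@l).round(1),"tilt",M[:,2].round(3),"q6",round(o["qpos"][5],2))
E
python3 -c "
from h import *
where()"
```

```text
t 4.48 pos [ 501.7 -213.1  222.7] gutter h,y,v 79.7 -46.0 204.7 yawerr deg 10.99 w 22.0 F [-0.2  0.4 -0.2] along u,l 0.1 0.5 tilt [-0.001 -0.001 -1.   ] q6 0.3
```

move_arm(
  steps=[
    [[0, 0, 0], 1, 0.75],
    [[0, 0, 0], 1, 0.75],
    [[0, 0, 0], 0.2, 0.75],
    [[-0.9, -0.3, 0], 0, 0.75],
    [[-0.9, -0.3, 0], 0, 0.75],
    [[-0.9, -0.3, 0], 0, 0.75],
    [[-0.9, -0.3, 0], 0, 0.75],
    [[-0.9, -0.3, 0], 0, 0.75],
    [[-0.9, -0.3, 0], 0, 0.75],
    [[-0.8, 0, 0], 0, 0.75],
    [[0, 0, 1], 0, 0.75],
    [[0, 0, 1], 0, 0.75],
    [[0, 0, 1], 0, 0.75],
    [[0, 0, 1], 0, 0.75],
    [[0, 0, 1], 0, 0.75],
    [[0, 0, 0.6], 0, 0.75],
    [[0, 0, 0], 0, 0.75],
    [[0, 0, 0], 0, 0.75],
  ],
)

```text
t: 5.98
ee_pos: [353.5, -269.6, 82.3]
orientation: [-2.97, -1.02, 0.001]
ft_force: [-0.3, 0.6, -0.1]
width: 21.6
grasp_force: 0.0
```

Run:
```python
from h import *
where()
t=cams.get_image("top");s=cams.get_image("side")
a=cv2.resize(t["image"][200:420,240:440,::-1],None,fx=2,fy=2,interpolation=2);b=cv2.resize(s["image"][130:350,240:440,::-1],None,fx=2,fy=2,interpolation=2)
cv2.imwrite("pics/a1.png",np.hstack([a,b]))
```

```text
t 5.98 pos [ 353.5 -269.6   82.3] gutter h,y,v -72.3 -0.5 64.3 yawerr deg 0.36 w 21.6 F [-0.3  0.6 -0.1] along u,l 0.1 0.6 tilt [-0.001  0.001 -1.   ] q6 0.23
```

View pics/a1.png

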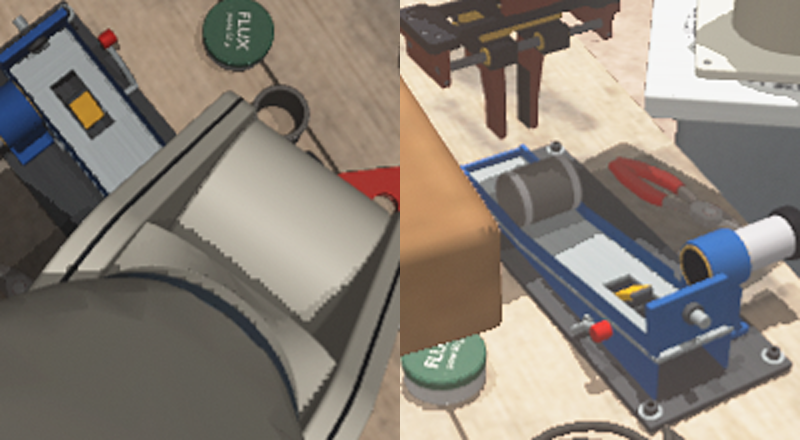

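The side crop shows the fingertips at (495,135) and (530,128), just downhill of the sleeve and centred. I'm descending behind it.

move_arm(
  steps=[
    [[-0.2, 0, 0.4], 0.07, 0.75],
    [[0, 0, 0.6], 0, 0.75],
    [[0, 0, 0.6], 0, 0.75],
    [[0, 0, 0.4], 0, 0.75],
    [[0, 0, 0], 0, 0.75],
  ],
)

```text
t: 6.5
ee_pos: [349.7, -272.8, 32.2]
orientation: [-2.974, -1.009, 0.001]
ft_force: [0.4, 0.1, -0.2]
width: 22.0
grasp_force: 0.0
```

```bash
python3 -c "
from h import *
where()"
```

```text
t 6.5 pos [ 349.7 -272.8   32.2] gutter h,y,v -77.3 -0.7 14.2 yawerr deg -0.05 w 22.0 F [ 0.4  0.1 -0.2] along u,l 0.4 -0.2 tilt [-0.001  0.    -1.   ] q6 0.23
```

move_arm(
  steps=[
    [[0.15, 0, 0], 0, 0.75],
    [[0.15, 0, 0], 0, 0.75],
    [[0.1, 0, 0], 0, 0.75],
    [[0.1, 0, 0], 0, 0.75],
    [[0.1, 0, 0], 0, 0.75],
    [[0.1, 0, 0], 0, 0.75],
    [[0.15, 0, 0], 0, 0.75],
    [[0.15, 0, 0], 0, 0.75],
    [[0.15, 0, 0], 0, 0.75],
    [[0.15, 0, 0], 0, 0.75],
    [[0.15, 0, 0], 0, 0.75],
  ],
)

```text
t: 7.42
ee_pos: [378.9, -250.6, 32.6]
orientation: [-2.975, -1.009, 0.0]
ft_force: [0.2, 0.0, 0.5]
width: 21.7
grasp_force: 0.0
```

move_arm(
  steps=[
    [[0.2, 0, -0.03], 0, 0.75],
    [[0.2, 0, -0.03], 0, 0.75],
    [[0.2, 0, -0.03], 0, 0.75],
    [[0.2, 0, -0.03], 0, 0.75],
    [[0.2, 0, -0.03], 0, 0.75],
    [[0.2, 0, -0.03], 0, 0.75],
    [[0.2, 0, -0.03], 0, 0.75],
    [[0.2, 0, -0.03], 0, 0.75],
    [[0.2, 0, -0.03], 0, 0.75],
    [[0.2, 0, -0.03], 0, 0.75],
    [[0.2, 0, -0.03], 0, 0.75],
    [[0.2, 0, -0.03], 0, 0.75],
    [[0, 0, 0], 0, 0.75],
    [[0, 0, 0], 0, 0.75],
  ],
)

```text
t: 8.58
ee_pos: [426.6, -214.2, 41.7]
orientation: [2.975, 1.01, 0.0]
ft_force: [-5.4, -4.0, -1.9]
width: 22.1
grasp_force: 2.7
```

Run:
```python
from h import *
where()
s=cams.get_image("side")
cv2.imwrite("pics/a2.png",cv2.resize(s["image"][150:350,250:450,::-1],None,fx=3,fy=3,interpolation=2))
```

```text
t 8.58 pos [ 426.6 -214.2   41.7] gutter h,y,v 19.4 -1.1 23.7 yawerr deg -0.04 w 22.1 F [-5.4 -4.  -1.9] along u,l -6.7 0.1 tilt [ 0. -0. -1.] q6 0.43
```

View pics/a2.png

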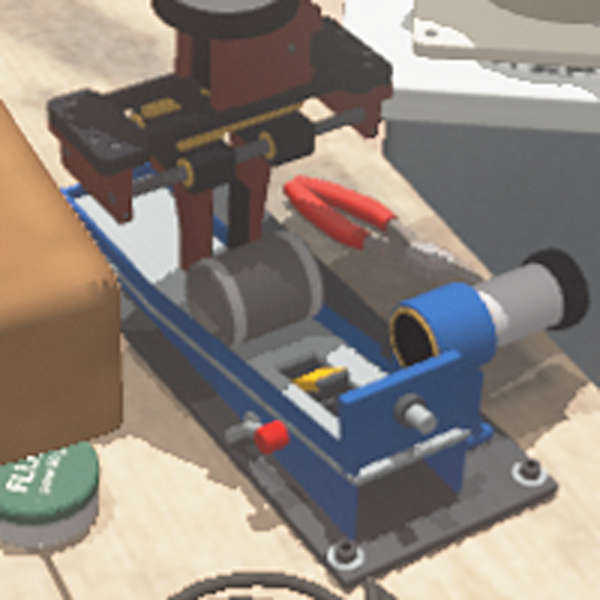

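The side crop shows the sleeve mid-slope at about (260,290), square to the gutter and ahead of the fingers. I'm continuing uphill.

move_arm(
  steps=[
    [[0.2, 0, -0.03], 0, 0.75],
    [[0.2, 0, -0.03], 0, 0.75],
    [[0.2, 0, -0.03], 0, 0.75],
    [[0.2, 0, -0.03], 0, 0.75],
    [[0.2, 0, -0.04], 0, 0.75],
    [[0.2, 0, -0.03], 0, 0.75],
    [[0.2, 0, -0.03], 0, 0.75],
    [[0.2, 0, -0.03], 0, 0.75],
    [[0.2, 0, -0.03], 0, 0.75],
    [[0.2, 0, -0.04], 0, 0.75],
    [[0.2, 0, -0.03], 0, 0.75],
    [[0.2, 0, -0.03], 0, 0.75],
    [[0.2, 0, -0.03], 0, 0.75],
    [[0.2, 0, -0.03], 0, 0.75],
  ],
)

```text
t: 9.8
ee_pos: [482.1, -171.5, 52.7]
orientation: [-2.975, -1.009, 0.0]
ft_force: [-2.4, -1.0, 1.0]
width: 22.0
grasp_force: 1.1
```

```bash
python3 -c "
from h import *
where()"
```

```text
t 9.8 pos [ 482.1 -171.5   52.7] gutter h,y,v 89.4 -1.1 34.7 yawerr deg -0.07 w 22.0 F [-2.4 -1.   1. ] along u,l -2.5 0.7 tilt [-0.  0. -1.] q6 0.55
```

move_arm(
  steps=[
    [[0.12, 0, -0.02], 0, 0.75],
    [[0.12, 0, -0.02], 0, 0.75],
    [[0.12, 0, -0.02], 0, 0.75],
    [[0.12, 0, -0.02], 0, 0.75],
    [[0.12, 0, -0.02], 0, 0.75],
    [[0.12, 0, -0.02], 0, 0.75],
    [[0.12, 0, -0.02], 0, 0.75],
    [[0, 0, 0], 0, 0.75],
  ],
)

```text
t: 10.47
ee_pos: [499.3, -158.8, 56.4]
orientation: [2.975, 1.009, 0.002]
ft_force: [-0.1, -0.7, 0.1]
width: 22.0
grasp_force: 0.0
```

move_arm(
  steps=[
    [[0.05, 0, -0.01], 0, 0.75],
    [[0.05, 0, -0.01], 0, 0.75],
    [[0.05, 0, -0.01], 0, 0.75],
    [[0, 0, 0], 0, 0.75],
  ],
)

```text
t: 10.8
ee_pos: [501.7, -156.7, 57.0]
orientation: [2.975, 1.009, 0.0]
ft_force: [0.2, -0.4, 0.0]
width: 21.8
grasp_force: 0.0
```

Run:
```python
from h import *
where()
s=cams.get_image("side")
cv2.imwrite("pics/a3.png",cv2.resize(s["image"][190:310,310:460,::-1],None,fx=4,fy=4,interpolation=2))
```

```text
t 10.8 pos [ 501.7 -156.7   57. ] gutter h,y,v 114.0 -1.2 39.0 yawerr deg -0.07 w 21.8 F [ 0.2 -0.4  0. ] along u,l -0.1 -0.4 tilt [ 0. -0. -1.] q6 0.59
```

View pics/a3.png

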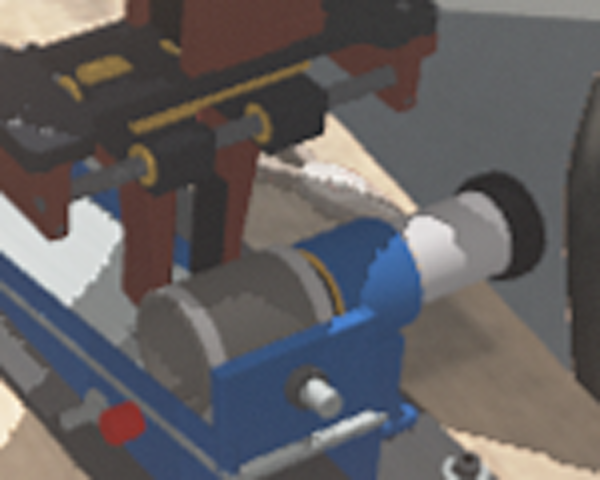

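The side crop shows the sleeve between the housing and the stop plate, with its right end at about (180,345). There is almost no contact force. I'm nudging on gently until it firmly meets the stop.

move_arm(
  steps=[
    [[0.05, 0, -0.01], 0, 0.75],
    [[0.05, 0, -0.01], 0, 0.75],
    [[0.05, 0, -0.01], 0, 0.75],
    [[0, 0, 0], 0, 0.75],
  ],
)

```text
t: 11.18
ee_pos: [504.4, -154.4, 57.7]
orientation: [-2.975, -1.009, 0.0]
ft_force: [-1.6, -0.8, -0.1]
width: 22.1
grasp_force: 0.5
```

move_arm(
  steps=[
    [[0.05, 0, -0.01], 0, 0.75],
    [[0.05, 0, -0.01], 0, 0.75],
    [[0, 0, 0], 0, 0.75],
  ],
)

```text
t: 11.43
ee_pos: [506.5, -152.9, 58.2]
orientation: [2.975, 1.009, 0.0]
ft_force: [-1.1, -0.4, 0.4]
width: 21.7
grasp_force: 0.5
```

move_arm(
  steps=[
    [[0.04, 0, -0.01], 0, 0.75],
    [[0.04, 0, -0.01], 0, 0.75],
    [[0, 0, 0], 0, 0.75],
  ],
)

```text
t: 11.68
ee_pos: [507.0, -152.1, 58.4]
orientation: [-2.975, -1.009, 0.003]
ft_force: [-3.5, -5.4, 1.1]
width: 21.8
grasp_force: 3.3
```

move_arm(
  steps=[
    [[0.04, 0, -0.01], 0, 0.75],
    [[0.04, 0, -0.01], 0, 0.75],
    [[0, 0, 0], 0, 0.75],
  ],
)

```text
t: 11.93
ee_pos: [507.1, -151.9, 58.5]
orientation: [-2.975, -1.01, 0.008]
ft_force: [-9.1, -12.3, -0.7]
width: 22.0
grasp_force: 7.8
```

It's firmly on the stop, with about 15 N and no further travel. I'm backing off slowly and checking that the catch holds it.

move_arm(
  steps=[
    [[-0.1, 0, 0], 0, 0.75],
    [[-0.1, 0, 0], 0, 0.75],
    [[-0.1, 0, 0], 0, 0.75],
    [[-0.2, 0, 0], 0, 0.75],
    [[-0.4, 0, 0], 0, 0.75],
    [[-0.8, 0, 0], 0, 0.75],
    [[0, 0, -1], 0, 1],
    [[0, 0, -1], 0, 1],
    [[0, 0, -1], 0, 1],
    [[0, 0, -1], 0, 1],
    [[0, 0, -1], 0, 1],
    [[0, 0, 0], 0, 1],
  ],
)

```text
t: 12.93
ee_pos: [478.0, -177.7, 188.7]
orientation: [2.97, 1.007, 0.01]
ft_force: [1.4, -0.1, -0.1]
width: 0.2
grasp_force: 0.0
```

Run:
```python
from h import *
where(); p=np.load("p.npy"); print(W(p,162.5,p[4],25))
s=cams.get_image("side")
im=cv2.resize(s["image"][200:320,300:450,::-1],None,fx=4,fy=4,interpolation=2)
for x,col in((157,(0,0,255)),):
  for a in np.arange(0,6.28,.3):
    q=proj(s,W(p,x+25*np.cos(a),-30,25+25*np.sin(a)))[0]; cv2.circle(im,tuple(int(v) for v in (q-(300,200)+.5)*4),2,col,-1)
cv2.imwrite("pics/a4.png",im)
for k in("side","top"): print([(round(b["p"],2),np.round(b["rect"])) for b in cams.boxes_of(k,"sleeve")] if k=="side" else (cams.get_image("top") and [(round(b["p"],2),np.round(b["rect"])) for b in cams.boxes_of("top","sleeve")]))
```

```text
t 12.93 pos [ 478.  -177.7  188.7] gutter h,y,v 82.4 -3.5 170.7 yawerr deg -0.08 w 0.2 F [ 1.4 -0.1 -0.1] along u,l 1.0 -0.9 tilt [ 0.007 -0.003 -1.   ] q6 0.54
[451.66430699 -21.70835012  68.11280908]
[(0.93, array([368., 271.,  45.,  42.]))]
[]
```

View pics/a4.png

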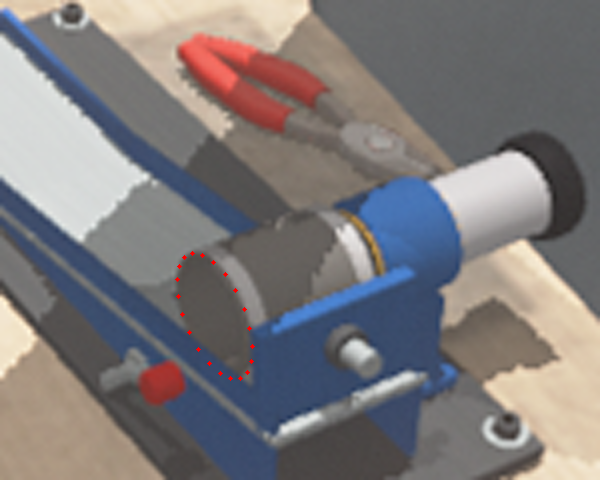

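The side crop shows the sleeve resting untouched on the raised nose: the projected circle for x=157 lies on its end face at about (215,315). Before the knob approach I'll check how close the chair is.

Run:
```python
from h import *
p=np.load("p.npy"); t=cams.get_image("top");s=cams.get_image("side")
def tri(a,b):
    r1,r2=ray(t,a),ray(s,b); o1,o2=np.array(t["xyz"]),np.array(s["xyz"])
    k=np.linalg.lstsq(np.c_[r1,-r2],o2-o1,rcond=None)[0]; A,B=o1+k[0]*r1,o2+k[1]*r2; return ((A+B)/2).round(),np.linalg.norm(A-B).round()
for a,b in(((180,280),(575,162)),((180,280),(462,230)),((180,280),(545,320)),((120,255),(575,162))): print(a,b,tri(a,b))
print(W(p,160,175,15),proj(t,W(p,160,175,15)),proj(s,W(p,160,175,15)))
```

```text
(180, 280) (575, 162) (array([452.,  59., 216.]), np.float64(164.0))
(180, 280) (462, 230) (array([455.,   7., 104.]), np.float64(2.0))
(180, 280) (545, 320) (array([494., 104., -46.]), np.float64(106.0))
(120, 255) (575, 162) (array([475.,  95., 232.]), np.float64(79.0))
[427.34856446   8.45638902  57.84483952] [[186.27964463 301.40983896]] [[457.89930147 242.37814145]]
```

Run:
```python
from h import *
p=np.load("p.npy"); t=cams.get_image("top");s=cams.get_image("side"); out=[]
for c,o in((t,(120,220)),(s,(390,140))):
    im=cv2.resize(np.ascontiguousarray(c["image"][o[1]:o[1]+200,o[0]:o[0]+160,::-1]),None,fx=2.5,fy=2.5,interpolation=2)
    for y,col in((146,(0,255,0)),(160,(0,0,255))):
        A=W(p,160,y,25)
        q=[(v-np.array(o))*2.5 for v in proj(c,np.array([A+[0,0,-10],A+[0,0,70]]))]
        cv2.line(im,tuple(q[0].astype(int).tolist()),tuple(q[1].astype(int).tolist()),col,1)
    out.append(im)
cv2.imwrite("pics/a5.png",np.hstack(out))
def tri(a,b):
    r1,r2=ray(t,a),ray(s,b); o1,o2=np.array(t["xyz"]),np.array(s["xyz"])
    k=np.linalg.lstsq(np.c_[r1,-r2],o2-o1,rcond=None)[0]; A,B=o1+k[0]*r1,o2+k[1]*r2; return ((A+B)/2).round(),np.linalg.norm(A-B).round()
for a in((180,278),(183,310),(186,340),(178,370),(140,410),(50,445)):
  for b in((458,245),(460,205),(500,180),(575,160),(598,200)):
    r=tri(a,b)
    if r[1]<25: print(a,b,r)
```

```text
(180, 278) (458, 245) (array([463.,   8.,  81.]), np.float64(11.0))
(180, 278) (460, 205) (array([450.,  -4., 146.]), np.float64(1.0))
(183, 310) (458, 245) (array([415.,  14.,  44.]), np.float64(5.0))
(183, 310) (460, 205) (array([405.,   1., 116.]), np.float64(7.0))
(186, 340) (458, 245) (array([368.,  20.,   7.]), np.float64(1.0))
(186, 340) (460, 205) (array([362.,   6.,  86.]), np.float64(13.0))
(178, 370) (458, 245) (array([319.,  36., -28.]), np.float64(12.0))
(178, 370) (460, 205) (array([317.,  19.,  58.]), np.float64(2.0))
(140, 410) (500, 180) (array([260.,  81.,  77.]), np.float64(24.0))
```

View pics/a5.png

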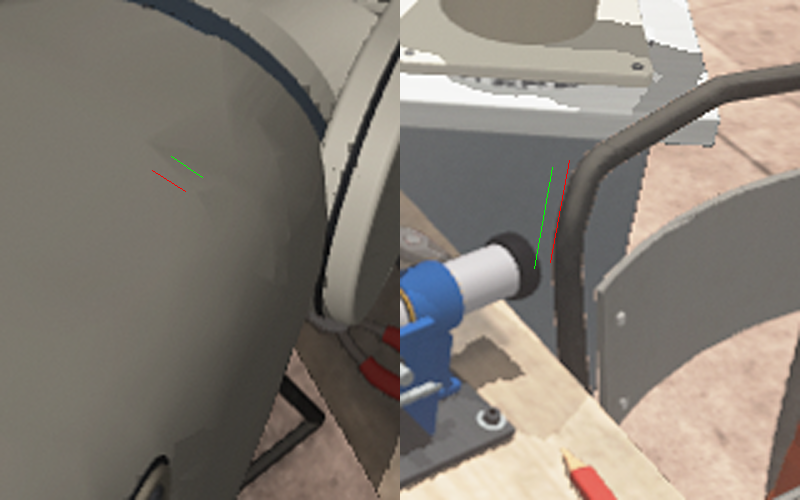

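The chair's tubing tops out around z≈60–80 at about (317,19), well clear of the push line. The green and red lines in the side crop lie left of the post. I'm moving out in front of the knob and turning a quarter so the finger's flat side pushes.

move_arm(
  steps=[
    [[0.7, -1, 0], 0, 1],
    [[0.7, -1, 0], 0, 1],
    [[0.7, -1, 0], 0, 1],
    [[0.7, -1, 0], 0, 1],
    [[0.1, -1, 0], 0, 1],
    [[0, -1, 0], 0, 1],
    [[0, -1, 0], 0, 1],
  ],
)

```text
t: 13.92
ee_pos: [426.0, 7.7, 183.5]
orientation: [-2.974, -1.01, 0.002]
ft_force: [0.1, 0.2, -0.3]
width: 0.7
grasp_force: 0.0
```

move_arm(
  steps=[
    [[0, 0, 0], -1, 1],
    [[0, 0, 0], -1, 1],
    [[0, 0, 0], -1, 1],
    [[0, 0, 0], -1, 1],
    [[0, 0, 0], -1, 1],
    [[0, 0, 0], -1, 1],
    [[0, 0, 0], -1, 1],
    [[0, 0, 0], -1, 1],
    [[0, 0, 0], -1, 1],
    [[0, 0, 0], -1, 1],
    [[0, 0, 0], -1, 1],
    [[0, 0, 0], -1, 1],
    [[0, 0, 0], -1, 1],
    [[0, 0, 0], -1, 1],
    [[0, 0, 0], -1, 1],
    [[0, 0, 0], -1, 1],
    [[0, 0, 0], -1, 1],
    [[0, 0, 0], -1, 1],
    [[0, 0, 0], 0, 1],
  ],
)

```text
t: 15.5
ee_pos: [426.6, 6.6, 183.6]
orientation: [-1.385, -2.818, 0.001]
ft_force: [-0.3, -0.1, -0.2]
width: 0.4
grasp_force: 0.0
```

Run:
```python
from h import *
where()
s=cams.get_image("side"); print([(round(b["p"],2),np.round(b["rect"])) for b in cams.boxes_of("side","sleeve")],[(round(b["p"],2),np.round(b["rect"])) for b in cams.boxes_of("side","mandrel")])
```

```text
t 15.5 pos [426.6   6.6 183.6] gutter h,y,v 154.0 174.0 165.6 yawerr deg 90.11 w 0.4 F [-0.3 -0.1 -0.2] along u,l -0.3 0.1 tilt [-0.001 -0.    -1.   ] q6 -0.67
[(0.95, array([370., 272.,  50.,  40.]))] [(0.58, array([426., 247.,  40.,  33.]))]
```

Descend to v≈42 (5 units), then approach slowly.

move_arm(
  steps=[
    [[0, 0, 1], 0, 1],
    [[0, 0, 1], 0, 1],
    [[0, 0, 1], 0, 1],
    [[0, 0, 1], 0, 1],
    [[0, 0, 0.9], 0, 1],
    [[0, 0, 0], 0, 1],
  ],
)

```text
t: 16.15
ee_pos: [424.4, 6.6, 58.5]
orientation: [-1.39, -2.811, 0.004]
ft_force: [-1.5, -0.2, 0.0]
width: 0.7
grasp_force: 0.0
```

move_arm(
  steps=[
    [[-0.15, 0, 0], 0, 1],
    [[-0.15, 0, 0], 0, 1],
    [[-0.15, 0, 0], 0, 1],
    [[-0.15, 0, 0], 0, 1],
    [[-0.15, 0, 0], 0, 1],
    [[-0.15, 0, 0], 0, 1],
    [[-0.15, 0, 0], 0, 1],
    [[-0.15, 0, 0], 0, 1],
    [[-0.1, 0, 0], 0, 1],
  ],
)

```text
t: 16.9
ee_pos: [446.6, -19.4, 61.7]
orientation: [-1.391, -2.816, -0.0]
ft_force: [-0.6, 3.4, 1.8]
width: 0.3
grasp_force: 1.4
```

```bash
python3 -c "
from h import *
where()"
```

```text
t 16.9 pos [446.6 -19.4  61.7] gutter h,y,v 154.0 141.2 43.7 yawerr deg 89.9 w 0.3 F [-0.6  3.4  1.8] along u,l 1.6 3.0 tilt [-0.001  0.    -1.   ] q6 -0.72
```

move_arm(
  steps=[
    [[-0.15, 0, 0], 0, 1],
    [[-0.15, 0, 0], 0, 1],
    [[-0.15, 0, 0], 0, 1],
    [[-0.15, 0, 0], 0, 1],
    [[-0.15, 0, 0], 0, 1],
    [[-0.15, 0, 0], 0, 1],
    [[-0.15, 0, 0], 0, 1],
    [[-0.15, 0, 0], 0, 1],
  ],
)

```text
t: 17.57
ee_pos: [464.8, -43.3, 61.5]
orientation: [-1.39, -2.816, 0.0]
ft_force: [-3.6, 1.3, -0.4]
width: 0.6
grasp_force: 1.5
```

```bash
python3 -c "
from h import *
where()
s=cams.get_image('side'); print([(round(b['p'],2),np.round(b['rect'])) for k in('sleeve','mandrel','knob_face') for b in cams.boxes_of('side',k)])"
```

```text
t 17.57 pos [464.8 -43.3  61.5] gutter h,y,v 153.8 111.2 43.5 yawerr deg 89.92 w 0.6 F [-3.6  1.3 -0.4] along u,l -2.0 3.2 tilt [-0.001  0.    -1.   ] q6 -0.77
[(0.59, array([368., 272.,  45.,  40.])), (0.7, array([417., 252.,  25.,  28.])), (0.97, array([419., 251.,  21.,  26.]))]
```

Friction is only about 3 N and the mandrel is entering freely. Continuing in finer steps.

move_arm(
  steps=[
    [[-0.1, 0, 0], 0, 1],
    [[-0.1, 0, 0], 0, 1],
    [[-0.1, 0, 0], 0, 1],
    [[-0.08, 0, 0], 0, 1],
    [[-0.08, 0, 0], 0, 1],
    [[0, 0, 0], 0, 1],
  ],
)

```text
t: 18.27
ee_pos: [472.3, -52.5, 61.7]
orientation: [1.39, 2.817, -0.0]
ft_force: [0.2, 0.6, 0.4]
width: 0.6
grasp_force: 0.2
```

move_arm(
  steps=[
    [[-0.05, 0, 0], 0, 1],
    [[-0.05, 0, 0], 0, 1],
    [[0, 0, 0], 0, 1],
  ],
)

```text
t: 18.52
ee_pos: [472.3, -53.5, 61.4]
orientation: [-1.39, -2.814, 0.0]
ft_force: [-2.2, 6.9, 2.5]
width: 0.9
grasp_force: 3.7
```

move_arm(
  steps=[
    [[-0.05, 0, 0], 0, 1],
    [[-0.05, 0, 0], 0, 1],
    [[0, 0, 0], 0, 1],
  ],
)

```text
t: 18.77
ee_pos: [471.7, -54.0, 61.1]
orientation: [-1.389, -2.81, 0.0]
ft_force: [-8.2, 17.6, 6.5]
width: 0.4
grasp_force: 8.9
```

Force rises sharply at y≈98, which is the expected 48 mm of travel. I'll retreat, lift and verify by numbers.

move_arm(
  steps=[
    [[0.1, 0, 0], 0, 1],
    [[0.3, 0, 0], 0, 1],
    [[0.6, 0, 0], 0, 1],
    [[0.8, 0, 0], 0, 1],
    [[0, 0, -1], 0, 1],
    [[0, 0, -1], 0, 1],
    [[0, 0, -1], 0, 1],
    [[0, 0, -1], 0, 1],
    [[0, 0, -1], 0, 1],
    [[0, 0, -1], 0, 1],
    [[0, 0, 0], 0, 1],
  ],
)

```text
t: 19.68
ee_pos: [449.8, -20.1, 215.8]
orientation: [1.387, 2.811, 0.004]
ft_force: [1.1, 0.6, 0.3]
width: 0.5
grasp_force: 0.0
```

Run:
```python
from h import *
where(); p=np.load("p.npy")
s=cams.get_image('side'); print([(k,round(b['p'],2),np.round(b['rect'],1)) for k in('sleeve','mandrel','knob_face') for b in cams.boxes_of('side',k)])
for y in(136.3,88.3): print(y,proj(s,W(p,160,y-8,25)).round(1))
cv2.imwrite("pics/end.png",s["image"][:,:,::-1])
# colour samples along the mandrel axis, upper side
for y in range(30,112,4):
    u,v=proj(s,W(p,160,y,38))[0].round().astype(int); print(y,s["image"][v,u].tolist(),end=" ")
```

```text
t 19.68 pos [449.8 -20.1 215.8] gutter h,y,v 156.1 138.7 197.8 yawerr deg 89.94 w 0.5 F [1.1 0.6 0.3] along u,l 1.2 -0.2 tilt [ 0.008 -0.001 -1.   ] q6 -0.72
[('sleeve', 0.84, array([369.6, 272.1,  51.5,  43.3])), ('mandrel', 0.68, array([361.4, 276.1, 118.7,  71.5])), ('mandrel', 0.57, array([415.3, 254.5,  18.2,  25.4])), ('knob_face', 0.69, array([415.2, 257.1,  19.3,  28.8]))]
136.3 [[436.  246.1]]
88.3 [[412.4 255.8]]
30 [224, 221, 220] 34 [196, 192, 190] 38 [150, 127, 95] 42 [67, 114, 185] 46 [77, 126, 198] 50 [60, 84, 124] 54 [59, 85, 126] 58 [61, 88, 128] 62 [61, 88, 129] 66 [60, 86, 127] 70 [61, 87, 128] 74 [60, 88, 130] 78 [68, 65, 62] 82 [53, 51, 50] 86 [53, 50, 50] 90 [53, 49, 50] 94 [90, 92, 93] 98 [94, 95, 97] 102 [94, 97, 99] 106 [95, 99, 100] 110 [93, 96, 98]
```

Run:
```python
from h import *
p=np.load("p.npy"); s=cams.get_image('side'); im=s["image"].astype(np.float32)
for z in(30,36,42):
    q=proj(s,np.array([W(p,160,y,z) for y in range(68,98)])).astype(np.float32)
    print(z,[tuple(int(a) for a in x) for x in cv2.remap(im,q[:,:1],q[:,1:],cv2.INTER_LINEAR)[:,0]])
```

```text
30 [(58, 84, 125), (59, 85, 125), (60, 85, 125), (60, 85, 124), (59, 85, 124), (59, 85, 125), (59, 85, 125), (59, 84, 125), (59, 84, 125), (59, 85, 126), (58, 85, 126), (57, 83, 125), (63, 82, 114), (76, 79, 91), (74, 70, 69), (65, 59, 55), (57, 53, 51), (54, 51, 51), (54, 50, 51), (54, 49, 51), (53, 48, 50), (52, 48, 49), (51, 48, 49), (52, 49, 49), (52, 49, 49), (51, 48, 48), (52, 49, 49), (54, 52, 51), (69, 65, 63), (88, 83, 79)]
36 [(61, 86, 128), (60, 86, 127), (59, 86, 127), (60, 86, 127), (60, 86, 128), (60, 86, 128), (61, 89, 133), (64, 96, 148), (66, 99, 152), (64, 92, 139), (61, 78, 110), (56, 59, 72), (53, 51, 54), (54, 50, 51), (54, 51, 51), (54, 52, 52), (54, 51, 52), (53, 49, 51), (53, 49, 51), (52, 50, 50), (52, 51, 50), (54, 52, 51), (53, 51, 51), (53, 51, 52), (57, 56, 56), (66, 65, 66), (77, 78, 79), (87, 89, 91), (92, 94, 97), (94, 96, 99)]
42 [(61, 87, 128), (60, 87, 128), (59, 87, 128), (59, 87, 129), (58, 86, 127), (58, 83, 121), (59, 75, 101), (61, 64, 75), (59, 56, 59), (57, 53, 53), (56, 52, 52), (55, 52, 51), (55, 52, 52), (55, 52, 52), (54, 51, 51), (53, 51, 50), (54, 51, 51), (54, 51, 52), (53, 50, 51), (52, 50, 50), (59, 57, 57), (70, 69, 70), (82, 83, 85), (91, 93, 95), (94, 97, 98), (94, 97, 98), (93, 95, 97), (92, 94, 96), (93, 95, 97), (94, 96, 99)]
```

Blue meets black with no visible gap, the hard stop came at 48 mm of travel, and the sleeve hasn't moved. Handing in.

```bash
python3 -c "
from h import *
print(ctrl.close_job())"
```

```text
the job is handed in; nothing more can be done
None
```

The sleeve sits against the raised catch at the end stop, the mandrel was pushed to its hard stop (about 48 mm of travel, knob against the housing with no visible gap), and the job was handed in at about 20 s with the arm clear.

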